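Check the temperature of the brick-shaped mushroom block

TASK

Pick up the infrared thermometer and aim it straight down at the middle of the top of the brick-shaped mushroom block (not a round one), holding it still for two seconds with its lens about 40 mm above the block and without touching or shifting the block. Then gently stand the thermometer upright on the middle of its round white charging pad and let go.

Things in the scene. Friction and masses are not known exactly. Their poses are not given: they have to be found in the camera images.
- thermometer: Loose upright infrared thermometer, 0.25 kg, 125 mm tall, on a flared round black skirt 64 mm across, tapering to 40 mm at 34 mm height. Above it a straight grey grip (to 125 mm, black plate on top), 46 mm along x, 36 mm along y: grasp across the 36 mm from above. The lens, in the middle of the underside, looks along -z. Origin: centre of the underside. z up.
- brick_block: The one rectangular brown mushroom block with white flecks, among two round ones 110 mm across, 104 and 118 mm tall, in any order. 120 mm along x, 100 along y, 110 tall, 1.1 kg, loose. Small mushrooms stick out up to 20 mm from its sides; the middle of its flat top is bare. Origin: centre of the underside; aim at the point 110 mm above it. z up.
- pad: Round white charging pad with a grey disc in its middle, 110 mm across, 8 mm high, fixed to the bench. Origin: centre of the underside; the thermometer is stood on its flat top, 8 mm above. z up.
Mind the look-alikes: they are no part of the job. Leave any green look-alike of the thermometer alone.

How it is judged:
By the outcome, as a careful person would: the job done as asked, in the order asked, and still so for the second after the job is handed in, with the robot touching nothing.
It also fails if it takes over 58 s, if anything falls off the work surface, if the arm or the gripper's body presses on something with over 40 N, if the wrist force passes 120 N, or if a joint passes its speed limit or range.

ROBOT

A 6-joint arm with a two-finger parallel gripper is mounted at the origin on the work surface. World frame = base frame: x ahead of the robot, y to its left, z up, the work surface at z = 0. Lengths are in m, angles in rad, forces in N, time in s.
With the tool pointing down it reaches from about 0.25 to 0.775 m from the base axis. Payload 4 kg.
Tool frame: the origin (TCP) lies midway between the tips of the shut fingers; the grasp point (between the pads) lies 19 mm behind it (robot.tcp_to_grasp is the distance from the TCP to the grasp point, in m); z points along the fingers, y is the line along which they close (so a half turn about z gives the same grasp; the last joint's range is limited). The gripper opens to 94 mm and grips with 3 to 60 N. Pads are 16 mm wide; open, the fingers measure 119 mm over their backs; the gripper's body (75 mm by 177 mm) begins 78 mm behind the grasp point.
Start: joints at [-1.326, 0.087, 1.371, -0, 1.684, -0.103], TCP at [0.187, -0.517, 0.175] pointing down, gripper open.
Joint ranges: [-3.1, 3.1], [-0.76, 2.03], [0.27, 2.55], [-1.08, 4.22], [0.17, 2.65], [-2.57, 2.57]. Speed limits (rad/s): [2.79, 2.79, 3.14, 3.14, 3.14, 3.14].

INTERFACE

Orientations are given as [roll, pitch, yaw] about the fixed x, y, z axes, in that order (R = Rz(yaw) Ry(pitch) Rx(roll)).
In Python, from bench import robot, viewer gives the robot as it stands. The module is installed in compiled form; this text tells all that it offers.
- The arm moves only by the shell command python3 -m handwheel 'ROWS' [OPENING]. ROWS is JSON, a list of rows, each a list of 6 numbers: the shift along the tool's x, y, z in units of 0.2 m (1.0 is 0.2 m), then the turn, a rotation vector about the tool's x, y, z in units of 30 degrees (1.0 is 30 degrees). In form: [[x, y, z, wx, wy, wz], ...]. A call has 1 to 10 rows; each row is the pose to reach, as a shift and turn from the pose commanded when the call began, along the tool's axes at that moment; what a row does not reach only later rows make up. A row lasts 1/12 s, in which the tool goes at most 41.7 mm and 7.16 degrees, less where a joint would pass 70% of its speed; a pose out of reach is approached as far as the arm can. A call with a number of a shift or a turn outside -1 to 1 is refused whole. A call with a gripper value outside its range is refused whole. OPENING is the gripper's target within -1 to 1 (shut at 1, half-way at 0, fully open at -1), set as the call begins (- or left out, the last holds). The fingers move at their own pace and stop on an object; the grip force is fixed at half the most. Time passes only in rows, so rows that repeat a pose let the fingers close. It gives the time, the measured TCP pose, the force, the opening and the grip force at its end, in the units of the state.
- robot.get_obs(): the state, without advancing time (a new reading comes with each control period).
- viewer.snapshot(name): name is "scene" or "top" or "wrist"; returns the picture (420x560x3 uint8, red, green, blue); there is no depth.
- viewer.calibration(name): a dict with "fx", "fy", "cx", "cy" (pixels), "k1" (the pictures are not rectified: a ray, as slopes to the right and down, at radius r is drawn at 1 + k1 r^2 times it, then the intrinsics apply), "R" (3x3) and "t" (3): a world point X has camera coordinates R X + t. Camera axes: x right, y down, z forward; pixel columns grow to the right and rows downward; lengths in m; the calibration is good to about 2 mm. A picture is of the moment at which its call begins: read the wrist's pose just before it. calibration takes no time and is no camera call; for the wrist camera it gives the pose at the moment of the call.
- robot.close_job(): hands the job in; it is judged then, once.
The state is a dict: "time": time; "joint_positions": joint angles; "qvel": joint speeds; "joint_torque": joint torques, N m; "tool_pos": TCP position; "ee_rot": TCP orientation; "wrist_force": force on the tool from outside, world axes, zero at the start; "wrist_torque": the same for the moment, N m; "width": finger opening in m; "finger_force": force on a finger pad.
Only numpy, scipy, OpenCV 4.12 (cv2) and the standard library are available. Lean on these libraries where they do the work, as an engineer would, in place of code of your own. Each camera call takes 0.05 s, during which the arm holds its last target. There are 200 camera calls.

## Working session

There is one attempt and no reset: what is moved stays moved. The work goes in short steps, Python scripts to look and compute and a shell command to move; the robot and the scene stay as the last step left them, time stands still between calls to the robot, and variables do not carry over. Pictures are saved under pics/ and viewed, at most 10 in all, crops included, and the job is handed in when it is done.

```bash
mkdir -p pics; cat > h.py <<'E'
import numpy as np, cv2
from bench import robot, viewer
def snap(n,f):
    c=viewer.calibration(n); im=viewer.snapshot(n); cv2.imwrite(f'pics/{f}.png',im[:,:,::-1]); return im,c
def ray(c,u,v):
    K=np.array([[c['fx'],0,c['cx']],[0,c['fy'],c['cy']],[0,0,1.]])
    p=cv2.undistortPoints(np.array([[[u,v]]],float),K,np.array([c['k1'],0,0,0.]))[0,0]
    R=np.array(c['R']);t=np.array(c['t']); return -R.T@t, R.T@np.array([p[0],p[1],1])
def plane(c,u,v,z):
    o,d=ray(c,u,v); return o+d*(z-o[2])/d[2]
def proj(c,X):
    p=np.array(c['R'])@np.array(X)+np.array(c['t']); a,b=p[:2]/p[2]; s=1+c['k1']*(a*a+b*b)
    return c['fx']*a*s+c['cx'],c['fy']*b*s+c['cy']
E
python3 - <<'E'
from h import *
a,c=snap('top','top0'); b,d=snap('scene','scene0')
print(c,d); o=robot.get_obs(); print(o['time'],o['tool_pos'],o['ee_rot'],o['width'])
E
```

```text
{'fx': 498.14762571765834, 'fy': 498.14762571765834, 'cx': 280.70806516910545, 'cy': 206.87174398073086, 'k1': -0.10318481939523484, 'R': array([[-0.01649962, -0.99962017, -0.02207428],
       [-0.98492739,  0.02005096, -0.1718022 ],
       [ 0.17217955,  0.01890689, -0.98488412]]), 't': array([0.02876408, 0.49583398, 0.90345288])} {'fx': 489.02898213546615, 'fy': 489.02898213546615, 'cx': 281.77722435009105, 'cy': 216.00030293792014, 'k1': 0.025495234814961108, 'R': array([[ 0.39548757,  0.91821114, -0.02186064],
       [ 0.57450509, -0.26587812, -0.77411416],
       [-0.71661251,  0.29359348, -0.63266846]]), 't': array([-0.19257363, -0.26495743,  1.26786747])}
0.1 [ 0.18733395 -0.51652896  0.17364149] [-3.13963103e+00 -2.11983415e-04  3.47831663e-01] 0.09371774904474764
```

View pics/top0.png

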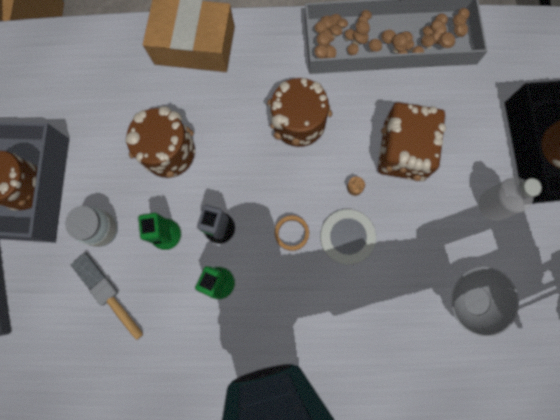

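View pics/scene0.png

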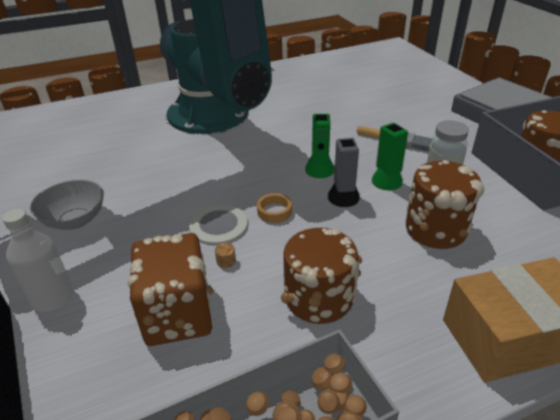

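```bash
python3 - <<'E'
from h import *
im=cv2.imread('pics/top0.png'); c=viewer.calibration('top')
k=lambda x0,y0,w,h,f:cv2.resize(im[y0:y0+h,x0:x0+w],None,fx=f,fy=f,interpolation=cv2.INTER_CUBIC)
A=k(180,190,100,70,4);B=k(370,90,90,100,4);C=k(310,200,80,70,4)
o=np.zeros((600,800,3),np.uint8);o[:280,:400]=A;o[:400,420:780]=B;o[300:580,:320]=C
cv2.imwrite('pics/crop.png',o)
for u,v in [(0,0),(559,419)]: print(plane(c,u,v,0))
E
```

```text
[1.00366051e+00 6.62970067e-01 1.11022302e-16]
[ 7.70300334e-02 -5.10232854e-01 -1.11022302e-16]
```

View pics/crop.png

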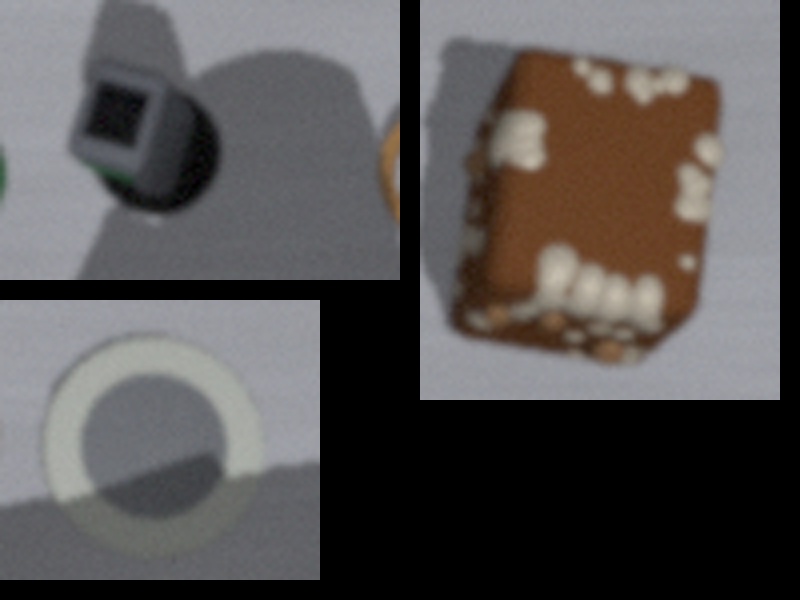

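```bash
python3 - <<'E'
from h import *
c=viewer.calibration('top')
def quad(P,z,n):
    W=np.array([plane(c,u,v,z)[:2] for u,v in P]); print(n,W.round(4).tolist(),'c',W.mean(0).round(4))
    for i in range(4):
        d=W[(i+1)%4]-W[i]; print('  edge',np.linalg.norm(d).round(4),np.degrees(np.arctan2(d[1],d[0])).round(1))
q=lambda L,x,y:[(x+a/4,y+b/4) for a,b in L]
quad(q([(95,68),(165,80),(148,166),(72,151)],180,190),.125,'therm')
quad(q([(100,50),(300,80),(280,305),(68,285)],370,90),.11,'brick')
# pad ring by ellipse: extents incl. shadow
quad(q([(42,147),(152,33),(262,145),(155,258)],310,200),.008,'pad')
quad(q([(80,146),(152,74),(228,146),(155,220)],310,200),.008,'disc')
im=cv2.imread('pics/top0.png')
# skirt: fit circle on black mask
g=im[195:250,190:240].max(2); m=(g<35).astype(np.uint8)
n,l,s,ce=cv2.connectedComponentsWithStats(m); print(s, ce+[190,195])
m2=cv2.inRange(cv2.imread('pics/top0.png'),(0,10,50),(60,75,130))
m2[:, :370]=0; m2[:, 460:]=0; m2[200:]=0;m2[:95]=0
print(cv2.minAreaRect(cv2.findNonZero(m2)))
E
```

```text
therm [[0.4845, 0.1523], [0.4786, 0.1216], [0.4411, 0.1288], [0.4482, 0.162]] c [0.4631 0.1412]
  edge 0.0313 -100.9
  edge 0.0382 169.1
  edge 0.0339 77.9
  edge 0.0376 -15.0
brick [[0.6753, -0.1953], [0.6596, -0.2873], [0.5529, -0.2692], [0.5638, -0.1738]] c [ 0.6129 -0.2314]
  edge 0.0933 -99.7
  edge 0.1082 170.4
  edge 0.0961 83.5
  edge 0.1136 -10.9
pad [[0.4417, -0.0563], [0.497, -0.1122], [0.4405, -0.1638], [0.3867, -0.1094]] c [ 0.4415 -0.1104]
  edge 0.0786 -45.3
  edge 0.0765 -137.6
  edge 0.0765 134.7
  edge 0.0765 44.0
disc [[0.4418, -0.0749], [0.4766, -0.1114], [0.4403, -0.1471], [0.405, -0.1101]] c [ 0.4409 -0.1109]
  edge 0.0504 -46.4
  edge 0.0509 -135.4
  edge 0.0512 133.6
  edge 0.0509 43.7
[[   0    0   50   55 2417]
 [  13   17   13   13  123]
 [  17   22   27   26  210]] [[213.87298304 221.3169218 ]
 [208.59349593 218.09756098]
 [225.17619048 232.14761905]]
((410.7249450683594, 141.06332397460938), (60.134483337402344, 72.88827514648438), 7.594643592834473)
```

Top view: grey thermometer at (209,218) with a black plate. The green look-alikes are at (155,230) and (213,282), so they are not it. Brick at (413,140) is the only rectangular block, since the two round ones are at (160,140) and (300,110). Pad is the white ring with a grey disc at (348,236). The crop confirms all three.

```bash
python3 -m handwheel '[[0,0,-0.2,0,0,0],[0,0,-0.4,0,0,0],[0,0,-0.6,0,0,0],[0,0,-0.8,0,0,0],[0,0,-0.8,0,0,0]]' -1
python3 -m handwheel '[[0.1,-0.11,0,0,0,0],[0.25,-0.27,0,0,0,0],[0.4,-0.43,0,0,0,0],[0.55,-0.59,0,0,0,0],[0.7,-0.75,0,0,0,0],[0.81,-0.87,0,0,0,0],[0.81,-0.87,0,0,0,0]]' -0.2
python3 -m handwheel '[[0.13,-0.14,0,0,0,0],[0.27,-0.29,0,0,0,0],[0.4,-0.43,0,0,0,0],[0.55,-0.59,0,0,0,0],[0.7,-0.75,0,0,0,0],[0.81,-0.87,0,0,0,0],[0.81,-0.87,0,0,0,0]]'
python3 -m handwheel '[[0.13,-0.14,0,0,0,0.2],[0.27,-0.29,0,0,0,0.4],[0.4,-0.43,0,0,0,0.6],[0.55,-0.59,0,0,0,0.8],[0.7,-0.75,0,0,0,1],[0.77,-0.84,0,0,0,1],[0.8,-0.88,0,0,0,1],[0.8,-0.88,0,0,0,1],[0.8,-0.88,0,0,0,1]]'
python3 - <<'E'
from h import *
o=robot.get_obs(); print(o['time'],o['tool_pos'],o['ee_rot'],o['width'])
im,c=snap('wrist','w1'); print(c['R'],-np.array(c['R']).T@c['t'])
for z in (0,.125): print(proj(c,[.463,.141,z]))
E
```

```text
time: 0.52
tool_pos: [0.188, -0.519, 0.3442]
ee_rot: [3.126, 0.002, 0.348]
wrist_force: [-0.2, 0.6, 0.9]
width: 0.0941
finger_force: 0.0
time: 1.1
tool_pos: [0.2825, -0.2928, 0.3359]
ee_rot: [3.141, -0.003, 0.356]
wrist_force: [0.1, 0.7, 0.2]
width: 0.0568
finger_force: 0.0
time: 1.68
tool_pos: [0.3749, -0.0744, 0.3341]
ee_rot: [-3.139, -0.001, 0.358]
wrist_force: [-0.5, 0.1, 0.1]
width: 0.0562
finger_force: 0.0
time: 2.43
tool_pos: [0.4643, 0.1402, 0.3333]
ee_rot: [3.14, 0.002, -0.175]
wrist_force: [0.2, 0.3, -0.3]
width: 0.0567
finger_force: 0.0
2.4333 [0.46427962 0.14020285 0.33331649] [ 3.13978358e+00  2.25698437e-03 -1.74688983e-01] 0.05673664834177088
[[-0.17301212 -0.98491749  0.00208424]
 [-0.95567258  0.16838603  0.24152861]
 [-0.23823671  0.03979552 -0.97039146]] [0.53497156 0.12772021 0.54398601]
(np.float64(280.4033632384948), np.float64(176.65403001297227))
(np.float64(280.30984761528157), np.float64(188.61192167787254))
```

View pics/w1.png

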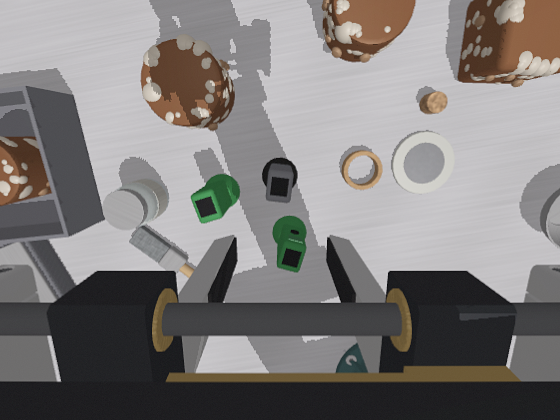

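Wrist view shows the grey thermometer at (279,185) between the two green ones. The pad is at (423,161). I'll refine both.

```bash
python3 - <<'E'
from h import *
c=viewer.calibration('wrist'); im=cv2.imread('pics/w1.png'); g=im.max(2)
sub=g[150:210,250:310]
n,l,s,ce=cv2.connectedComponentsWithStats((sub<35).astype(np.uint8))
for i in range(1,n):
    if s[i,4]<30: continue
    m=(l==i).astype(np.uint8); r=cv2.minAreaRect(cv2.findNonZero(m)); u,v=ce[i]+[250,150]
    print(s[i],u,v,r, plane(c,u,v,.125))
    b=cv2.boxPoints(r)+[250,150]; W=np.array([plane(c,*p,.125)[:2] for p in b]); d=np.diff(W,axis=0); print(np.hypot(*d.T),np.degrees(np.arctan2(d[:,1],d[:,0])))
# skirt outer: enclosing circle of upper part
m=(sub<40).astype(np.uint8); ys,xs=np.nonzero(m[:32]); 
L=[(250+xs[ys==y].min(),250+xs[ys==y].max(),150+y) for y in range(5,32,3) if (ys==y).any()]; print(L)
# pad
w=im[120:205,380:465].astype(int); m=((w.min(2)>140)&(w[:,:,2]-w[:,:,0]>8)).astype(np.uint8)
k=cv2.convexHull(cv2.findNonZero(m)); e=cv2.fitEllipse(k); print(m.sum(),e,plane(c,e[0][0]+380,e[0][1]+120,.008))
cv2.imwrite('pics/z.png',np.hstack([cv2.resize(im[150:210,250:310],(400,400)),cv2.resize(im[120:205,380:465],(400,400))]))
E
```

```text
[ 12   8  35  28 244] 278.01229508196724 168.45081967213116 ((29.0, 21.5), (27.0, 34.0), 90.0) [0.49125602 0.13849199 0.125     ]
[0.04659622 0.03736283 0.04760213] [-100.06377385  170.60760052   79.9274636 ]
[ 20  27  19  19 277] 278.9783393501805 186.3682310469314 ((28.953845977783203, 36.369232177734375), (16.124515533447266, 16.868722915649414), 7.125016689300537) [0.46639414 0.14159351 0.125     ]
[0.02387664 0.02244865 0.02391747] [ -17.57836389 -107.22347906  163.14803736]
[(np.int64(276), np.int64(282), 158), (np.int64(270), np.int64(289), 161), (np.int64(266), np.int64(292), 164), (np.int64(264), np.int64(294), 167), (np.int64(263), np.int64(295), 170), (np.int64(262), np.int64(296), 173), (np.int64(263), np.int64(296), 176), (np.int64(263), np.int64(295), 179)]
15 ((-5.933150291442871, 49.93364334106445), (16.350502014160156, 26.14993667602539), 5.692779064178467) [ 0.44690787 -0.02525786  0.008     ]
```

View pics/z.png

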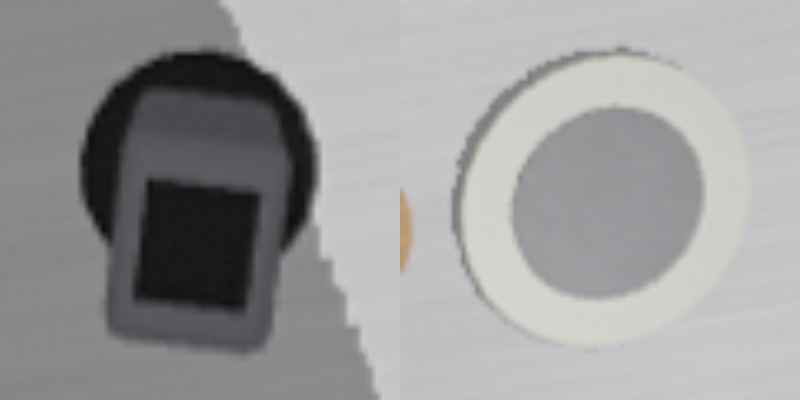

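```bash
python3 - <<'E'
from h import *
c=viewer.calibration('wrist')
for n,u,v,z in [('skirt',279.5,175,.003),('top',279.3,186.6,.125),('pad',423.8,162.5,.008),('disc',424.1,163,.008)]: print(n,plane(c,u,v,z).round(4))
o=robot.get_obs(); y=o['ee_rot'][2]; d=np.array([.4655,.1412])-o['tool_pos'][:2]
print(d, (d@[np.cos(y),np.sin(y)])/.2,(d@[np.sin(y),-np.cos(y)])/.2)
E
```

```text
skirt [0.4667 0.1413 0.003 ]
top [0.466  0.1412 0.125 ]
pad [ 0.4446 -0.113   0.008 ]
disc [ 0.4437 -0.1134  0.008 ]
[0.00138502 0.00172612] 0.005304000361832135 -0.009711402755873082
```

```bash
python3 -m handwheel '[[0.01,-0.01,0.15,0,0,0.2],[0.01,-0.01,0.3,0,0,0.2],[0.01,-0.01,0.45,0,0,0.2],[0.01,-0.01,0.6,0,0,0.2],[0.01,-0.01,0.7,0,0,0.2],[0.01,-0.01,0.8,0,0,0.2],[0.01,-0.01,0.8,0,0,0.2]]'
python3 -m handwheel '[[0,0,0.1,0,0,0],[0,0,0.2,0,0,0],[0,0,0.3,0,0,0],[0,0,0.4,0,0,0],[0,0,0.48,0,0,0],[0,0,0.51,0,0,0],[0,0,0.51,0,0,0],[0,0,0.51,0,0,0]]'
python3 -m handwheel '[[0,0,0,0,0,0],[0,0,0,0,0,0],[0,0,0,0,0,0],[0,0,0,0,0,0],[0,0,0,0,0,0],[0,0,0,0,0,0]]' 1
```

```text
time: 3.07
tool_pos: [0.4634, 0.1395, 0.1701]
ee_rot: [3.137, 0.007, -0.283]
wrist_force: [-0.1, -0.1, 0.2]
width: 0.0562
finger_force: 0.0
time: 3.73
tool_pos: [0.4671, 0.1415, 0.0741]
ee_rot: [-3.141, -0.002, -0.282]
wrist_force: [-0.2, 0.0, 0.2]
width: 0.0564
finger_force: 0.0
time: 4.23
tool_pos: [0.4669, 0.1423, 0.0737]
ee_rot: [-3.141, -0.002, -0.28]
wrist_force: [0.3, 1.1, 4.3]
width: 0.0358
finger_force: 29.9
```

```bash
python3 -m handwheel '[[0,0,-0.05,0,0,0],[0,0,-0.15,0,0,0],[0,0,-0.3,0,0,0],[0,0,-0.45,0,0,0],[0,0,-0.6,0,0,0],[0,0,-0.75,0,0,0],[0,0,-0.9,0,0,0],[0,0,-0.97,0,0,0],[0,0,-1,0,0,0],[0,0,-1,0,0,0]]'
python3 -m handwheel '[[0.03,0.04,0,0,0,0],[0.09,0.12,0,0,0,0],[0.17,0.23,0,0,0,0],[0.26,0.34,0,0,0,0],[0.35,0.46,0,0,0,0],[0.44,0.57,0,0,0,0],[0.52,0.68,0,0,0,0],[0.58,0.76,0,0,0,0],[0.61,0.8,0,0,0,0],[0.61,0.8,0,0,0,0]]'
python3 -m handwheel '[[0.02,0.03,0,0,0,0],[0.07,0.09,0,0,0,0],[0.13,0.17,0,0,0,0],[0.2,0.26,0,0,0,0],[0.26,0.34,0,0,0,0],[0.32,0.42,0,0,0,0],[0.37,0.48,0,0,0,0],[0.4,0.52,0,0,0,0],[0.4,0.52,0,0,0,0],[0.4,0.52,0,0,0,0]]'
python3 - <<'E'
from h import *
o=robot.get_obs(); print(o['time'],o['tool_pos'],o['ee_rot'],o['width'])
im,c=snap('wrist','w2')
for X in ([.613,-.231,.11],[.4425,-.112,.008]): print(proj(c,X))
E
```

```text
time: 5.07
tool_pos: [0.4666, 0.1422, 0.2738]
ee_rot: [-3.141, -0.002, -0.28]
wrist_force: [-0.3, -1.0, -2.9]
width: 0.0357
finger_force: 29.9
time: 5.9
tool_pos: [0.5387, -0.0477, 0.2697]
ee_rot: [3.14, 0.005, -0.284]
wrist_force: [-0.2, 0.2, -2.7]
width: 0.0358
finger_force: 29.9
time: 6.73
tool_pos: [0.5872, -0.1672, 0.2724]
ee_rot: [-3.141, 0.001, -0.28]
wrist_force: [-1.0, -0.0, -3.2]
width: 0.0358
finger_force: 29.9
6.7333 [ 0.58718225 -0.16723051  0.27237758] [-3.14110002e+00  8.64803443e-04 -2.80289757e-01] 0.03580639988316742
(np.float64(325.58880525078666), np.float64(159.84102358584073))
(np.float64(273.53450346818533), np.float64(271.8005234098438))
```

View pics/w2.png

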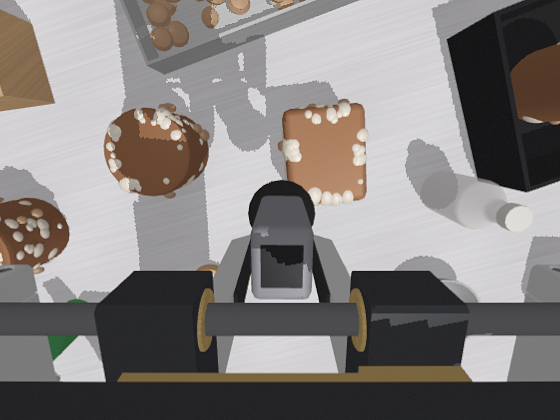

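```bash
python3 - <<'E'
from h import *
c=viewer.calibration('wrist'); im=cv2.imread('pics/w2.png')
s=im[85:225,265:385].astype(int)
m=((s[:,:,2]-s[:,:,0]>35)).astype(np.uint8)
m=cv2.morphologyEx(m,cv2.MORPH_OPEN,np.ones((3,3))); n,l,st,ce=cv2.connectedComponentsWithStats(m); i=1+st[1:,4].argmax()
m=(l==i).astype(np.uint8); r=cv2.minAreaRect(cv2.findNonZero(m)); b=cv2.boxPoints(r)+[265,85]; print(r,b.tolist())
W=np.array([plane(c,*p,.11)[:2] for p in b]); d=np.diff(W,axis=0); print(W.mean(0),np.hypot(*d.T),np.degrees(np.arctan2(d[:,1],d[:,0])))
o=cv2.resize(im[85:225,265:385],None,fx=4,fy=4); cv2.polylines(o,[((b-[265,85])*4).astype(int)],1,(0,255,0)); cv2.imwrite('pics/b.png',o)
E
```

```text
((58.68483352661133, 66.68756103515625), (96.10591125488281, 82.08781433105469), 88.78113555908203) [[281.62804794311523, 104.51854705810547], [363.6972885131836, 102.77240753173828], [365.7416229248047, 198.85657501220703], [283.67237854003906, 200.60271453857422]]
[ 0.62108861 -0.23019594] [0.09601494 0.1151507  0.10343553] [-104.80158329  169.01534876   75.27666033]
```

View pics/b.png

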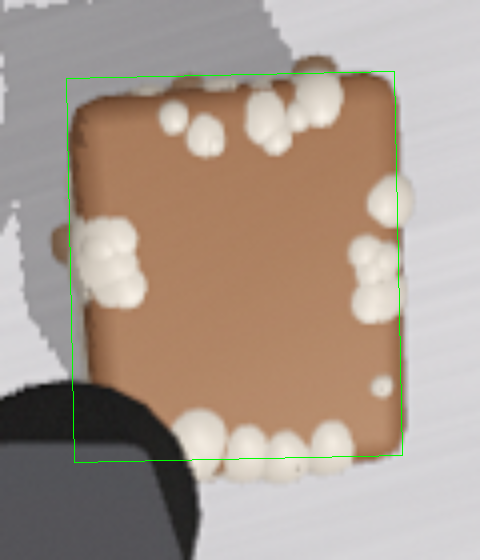

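```bash
python3 -m handwheel '[[0.02,0.02,0,0,0,0],[0.06,0.07,0,0,0,0],[0.12,0.13,0,0,0,0],[0.17,0.2,0,0,0,0],[0.21,0.24,0,0,0,0],[0.23,0.265,0,0,0,0],[0.23,0.265,0,0,0,0],[0.23,0.265,0,0,0,0]]'
python3 -m handwheel '[[0,0,0.02,0,0,0],[0,0,0.06,0,0,0],[0,0,0.1,0,0,0],[0,0,0.14,0,0,0],[0,0,0.18,0,0,0],[0,0,0.21,0,0,0],[0,0,0.23,0,0,0],[0,0,0.24,0,0,0],[0,0,0.24,0,0,0],[0,0,0.24,0,0,0]]'
python3 - <<'E'
from h import *
a,c=snap('scene','s2'); b,d=snap('wrist','w3')
o=robot.get_obs(); print(o['time'],o['tool_pos'],o['ee_rot'])
x=cv2.resize(a[190:350,90:250],(480,480)); y=cv2.resize(b,(320,240)); 
out=np.zeros((600,800,3),np.uint8); out[:480,:480]=x; out[:240,480:]=y; cv2.imwrite('pics/s2c.png',out[:,:,::-1])
T=o['tool_pos']; print(proj(c,[T[0],T[1],T[2]-.0737]),proj(c,[T[0],T[1],.11]))
E
```

```text
time: 7.45
tool_pos: [0.6167, -0.2312, 0.2724]
ee_rot: [-3.141, 0.001, -0.281]
wrist_force: [0.2, 0.3, -2.6]
width: 0.0356
finger_force: 29.9
time: 8.28
tool_pos: [0.6168, -0.2312, 0.2249]
ee_rot: [3.141, -0.0, -0.281]
wrist_force: [-0.0, 0.7, -3.2]
width: 0.0358
finger_force: 29.9
8.3833 [ 0.61701143 -0.23132171  0.225439  ] [ 3.14128588e+00 -1.36628551e-03 -2.80566253e-01]
(np.float64(160.19034468556163), np.float64(240.83899230248073)) (np.float64(165.50127477672396), np.float64(262.8847526037275))
```

View pics/s2c.png

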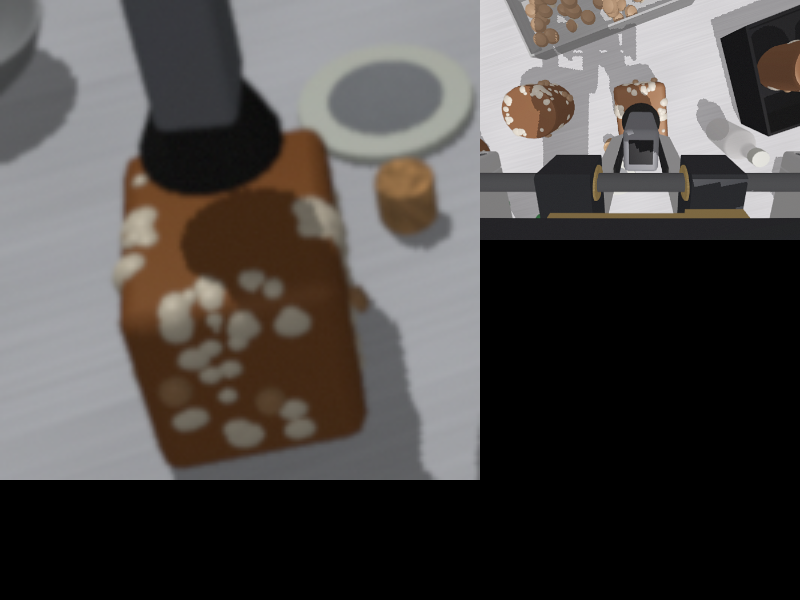

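Scene view: the lens axis meets the block top at crop (226,219), against a face centre by diagonals of (230,217). The skirt is about 41 mm above the block, so I'll hold here.

```bash
for i in 1 2 3 4; do python3 -m handwheel '[[0,0,0,0,0,0],[0,0,0,0,0,0],[0,0,0,0,0,0],[0,0,0,0,0,0],[0,0,0,0,0,0],[0,0,0,0,0,0],[0,0,0,0,0,0],[0,0,0,0,0,0],[0,0,0,0,0,0],[0,0,0,0,0,0]]' | head -2; done
python3 -m handwheel '[[0,0,-0.03,0,0,0],[0,0,-0.08,0,0,0],[0,0,-0.14,0,0,0],[0,0,-0.2,0,0,0],[0,0,-0.24,0,0,0],[0,0,-0.25,0,0,0],[0,0,-0.25,0,0,0]]'
python3 - <<'E'
from h import *
o=robot.get_obs(); y=o['ee_rot'][2]; d=np.array([.4425,-.112])-o['tool_pos'][:2]
print(o['time'],(d@[np.cos(y),np.sin(y)])/.2,(d@[np.sin(y),-np.cos(y)])/.2)
E
```

```text
time: 9.22
tool_pos: [0.6168, -0.2311, 0.2247]
time: 10.05
tool_pos: [0.6167, -0.2311, 0.2247]
time: 10.88
tool_pos: [0.6167, -0.2311, 0.2247]
time: 11.72
tool_pos: [0.6168, -0.2312, 0.2247]
time: 12.3
tool_pos: [0.6172, -0.2314, 0.2764]
ee_rot: [3.141, -0.003, -0.28]
wrist_force: [0.9, 0.1, -2.9]
width: 0.0356
finger_force: 29.9
12.3 -1.0047737756025723 -0.33161689153247464
```

```bash
python3 -m handwheel '[[-0.04,-0.013,0,0,0,0],[-0.13,-0.043,0,0,0,0],[-0.26,-0.086,0,0,0,0],[-0.4,-0.13,0,0,0,0],[-0.54,-0.18,0,0,0,0],[-0.68,-0.22,0,0,0,0],[-0.81,-0.27,0,0,0,0],[-0.92,-0.3,0,0,0,0],[-0.98,-0.32,0,0,0,0],[-1,-0.33,0,0,0,0]]'
python3 -m handwheel '[[0,0,0.03,0,0,0],[0,0,0.1,0,0,0],[0,0,0.2,0,0,0],[0,0,0.3,0,0,0],[0,0,0.4,0,0,0],[0,0,0.5,0,0,0],[0,0,0.6,0,0,0],[0,0,0.68,0,0,0],[0,0,0.7,0,0,0],[0,0,0.7,0,0,0]]'
python3 - <<'E'
from h import *
a,c=snap('top','t3'); b,d=snap('scene','s3')
o=robot.get_obs(); print(o['time'],o['tool_pos'],o['ee_rot'])
A0,B0=300,190; C0,D0=165,170
out=np.zeros((520,800,3),np.uint8); out[:400,:400]=cv2.resize(a[B0:B0+100,A0:A0+100],(400,400)); out[:400,400:]=cv2.resize(b[D0:D0+100,C0:C0+100],(400,400)); cv2.imwrite('pics/t3c.png',out[:,:,::-1])
T=o['tool_pos']
for n,k,u0,v0,ox in(('top',c,A0,B0,0),('scene',d,C0,D0,400)):
  for X in ([T[0],T[1],T[2]-.0737],[T[0],T[1],.008]):
    p=proj(k,X); print(n,(p[0]-u0)*4+ox,(p[1]-v0)*4)
E
```

```text
time: 13.13
tool_pos: [0.4411, -0.1112, 0.2749]
ee_rot: [-3.142, -0.0, -0.28]
wrist_force: [1.1, -0.1, -3.2]
width: 0.036
finger_force: 29.9
time: 13.97
tool_pos: [0.4419, -0.1123, 0.1321]
ee_rot: [-3.141, 0.005, -0.281]
wrist_force: [0.1, -0.6, -2.9]
width: 0.036
finger_force: 29.9
14.0667 [ 0.44349674 -0.11277969  0.13503975] [ 3.14141816e+00 -6.39825022e-04 -2.80771578e-01]
top 210.67853975377602 167.65234262590604
top 197.5322414233642 181.02277911407987
scene 595.0407949621531 122.34400728071455
scene 607.6286029702139 213.24519961006172
```

View pics/t3c.png

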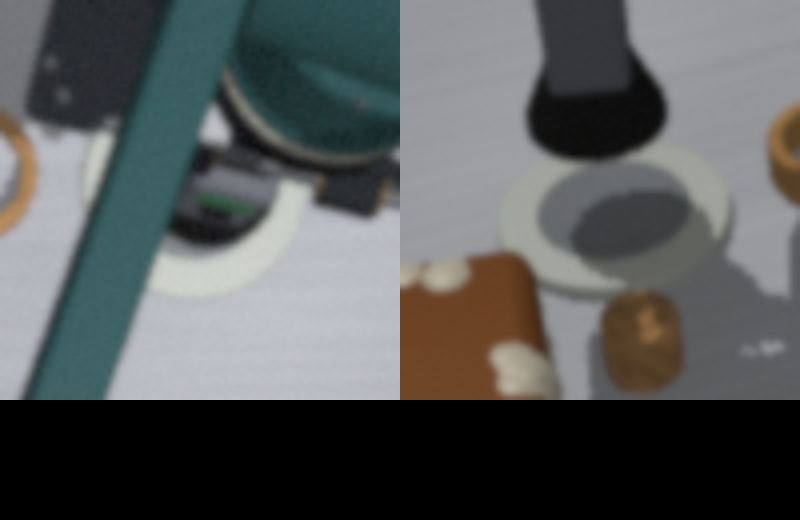

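```bash
python3 -m handwheel '[[0,-0.005,0.03,0,0,0],[0,-0.005,0.07,0,0,0],[0,-0.005,0.12,0,0,0],[0,-0.005,0.17,0,0,0],[0,-0.005,0.21,0,0,0],[0,-0.005,0.23,0,0,0],[0,-0.005,0.24,0,0,0],[0,-0.005,0.25,0,0,0],[0,-0.005,0.25,0,0,0],[0,-0.005,0.25,0,0,0]]'
```

```text
time: 14.9
tool_pos: [0.4434, -0.1115, 0.085]
ee_rot: [3.141, -0.001, -0.281]
wrist_force: [0.4, 0.4, -3.2]
width: 0.0356
finger_force: 29.9
```

```bash
python3 -m handwheel '[[0,0,0.003,0,0,0],[0,0,0.005,0,0,0],[0,0,0.008,0,0,0],[0,0,0.01,0,0,0],[0,0,0.012,0,0,0],[0,0,0.013,0,0,0],[0,0,0.013,0,0,0],[0,0,0.013,0,0,0]]'
```

```text
time: 15.57
tool_pos: [0.4431, -0.1114, 0.0821]
ee_rot: [3.142, -0.0, -0.281]
wrist_force: [-1.6, 0.4, -2.3]
width: 0.0356
finger_force: 29.9
```

```bash
python3 -m handwheel '[[0,0,0.002,0,0,0],[0,0,0.003,0,0,0],[0,0,0.004,0,0,0],[0,0,0.004,0,0,0],[0,0,0.004,0,0,0]]'
```

```text
time: 15.98
tool_pos: [0.4433, -0.1115, 0.0817]
ee_rot: [3.141, -0.001, -0.281]
wrist_force: [-0.6, 0.2, 1.3]
width: 0.0358
finger_force: 29.9
```

Contact: the wrist force rose from -3 to +1.3 N, so the pad carries it. Releasing and rising.

```bash
python3 -m handwheel '[[0,0,0,0,0,0],[0,0,0,0,0,0],[0,0,0,0,0,0],[0,0,0,0,0,0],[0,0,0,0,0,0],[0,0,0,0,0,0]]' -0.2
python3 -m handwheel '[[0,0,-0.03,0,0,0],[0,0,-0.1,0,0,0],[0,0,-0.2,0,0,0],[0,0,-0.35,0,0,0],[0,0,-0.5,0,0,0],[0,0,-0.65,0,0,0],[0,0,-0.8,0,0,0],[0,0,-0.9,0,0,0],[0,0,-0.9,0,0,0],[0,0,-0.9,0,0,0]]'
python3 - <<'E'
from h import *
o=robot.get_obs(); print(o['time'],o['tool_pos'],o['width'])
im,c=snap('wrist','w5'); print(proj(c,[.443,-.1115,.008]))
b,d=snap('scene','s5')
cv2.imwrite('pics/f.png',np.hstack([im[:,:,::-1][:,80:480],cv2.resize(b[90:265,145:310],(396,420))[:,:,::-1]]))
E
```

```text
time: 16.48
tool_pos: [0.4432, -0.1115, 0.0813]
ee_rot: [3.142, -0.0, -0.281]
wrist_force: [-0.4, 0.0, -0.1]
width: 0.0562
finger_force: 0.0
time: 17.32
tool_pos: [0.4437, -0.1116, 0.2625]
ee_rot: [3.141, -0.003, -0.281]
wrist_force: [-0.1, -0.7, 0.2]
width: 0.0567
finger_force: 0.0
17.3167 [ 0.44372675 -0.1116249   0.26252877] 0.05669839686627208
(np.float64(281.15381594364953), np.float64(183.9266878384276))
```

View pics/f.png

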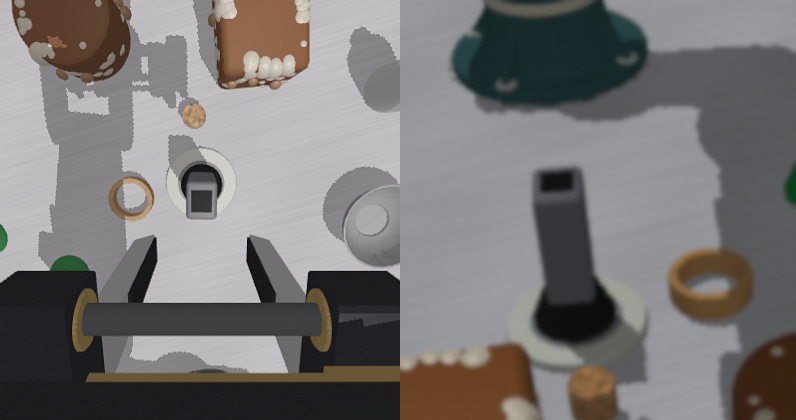

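The thermometer stands upright on the pad. I'll check centring numerically.

```bash
python3 - <<'E'
from h import *
im=cv2.imread('pics/w5.png').astype(int); c=viewer.calibration('wrist')
for v in range(142,222,3): 
    print(v,[int(x) for x in im[v,281-2:283].mean(0)], end=' ')
print()
s=im[:,:,:][140:225,235:330]
blk=(s.max(2)<45)
ys,xs=np.nonzero(blk); 
e=[(235+xs[ys==y].min(),235+xs[ys==y].max(),140+y) for y in range(20,56,4) if (ys==y).any()]; print(e)
P=np.array([(a,v) for a,b,v in e]+[(b,v) for a,b,v in e],float)
W=np.array([plane(c,*p,.012)[:2] for p in P])
from scipy.optimize import least_squares
f=least_squares(lambda q:np.hypot(*(W-q[:2]).T)-q[2],[.443,-.11,.032],loss='soft_l1',f_scale=.001).x; print('skirt',f)
wh=((s.min(2)>185)&(s[:,:,2]-s[:,:,0]>6)) 
d=s[:,:,1]-s[:,:,0]; print('tint', s[45,5],s[45,20-2],s[60,20])
E
```

```text
142 [191, 188, 189] 145 [180, 177, 179] 148 [166, 171, 171] 151 [181, 187, 187] 154 [155, 159, 160] 157 [135, 140, 141] 160 [123, 125, 126] 163 [88, 87, 87] 166 [21, 22, 23] 169 [23, 22, 22] 172 [61, 57, 57] 175 [75, 70, 70] 178 [74, 71, 71] 181 [85, 81, 80] 184 [131, 126, 126] 187 [145, 140, 140] 190 [85, 81, 82] 193 [51, 51, 52] 196 [52, 50, 51] 199 [53, 51, 52] 202 [53, 52, 53] 205 [53, 51, 52] 208 [55, 53, 54] 211 [62, 60, 61] 214 [149, 144, 145] 217 [141, 136, 136] 220 [195, 192, 194] 
[(np.int64(281), np.int64(283), 164), (np.int64(269), np.int64(293), 168), (np.int64(265), np.int64(297), 172), (np.int64(263), np.int64(299), 176), (np.int64(262), np.int64(300), 180), (np.int64(261), np.int64(301), 184), (np.int64(262), np.int64(300), 188), (np.int64(263), np.int64(299), 192)]
skirt [ 0.44158378 -0.11060812  0.03011587]
tint [192 189 191] [197 202 203] [197 203 203]
```

```bash
python3 - <<'E'
from h import *
from scipy.optimize import least_squares
im=cv2.GaussianBlur(cv2.imread('pics/w5.png'),(3,3),0).astype(int); c=viewer.calibration('wrist')
s=im[135:230,235:330]; m=((s[:,:,1]-s[:,:,0]>=2)&(s.min(2)>95)).astype(np.uint8)
m=cv2.morphologyEx(m,cv2.MORPH_OPEN,np.ones((3,3))); n,l,st,_=cv2.connectedComponentsWithStats(m); i=1+st[1:,4].argmax(); print(st[i])
h=cv2.convexHull(cv2.findNonZero((l==i).astype(np.uint8)))[:,0]+[235,135]
W=np.array([plane(c,*p,.008)[:2] for p in h.astype(float)])
print(least_squares(lambda q:np.hypot(*(W-q[:2]).T)-q[2],[.443,-.11,.055],loss='soft_l1',f_scale=.001).x)
E
```

```text
[  11   13   70   65 1807]
[ 0.44230008 -0.1103943   0.05381233]
```

```bash
python3 -c "
from bench import robot
print(robot.close_job())"
```

```text
the job is handed in; nothing more can be done
None
```

I held the thermometer about 41 mm above the middle of the brick block for about 3.4 s without touching it, then stood it on the charging pad about 1 mm off centre, let go and handed the job in (17.3 s on the robot's clock).

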